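Put a battery pack on charge and make sure, by feel, that the charger is switched on

ROBOT

A 6-joint arm with a two-finger parallel gripper is mounted at the origin on the work surface. World frame = base frame: x ahead of the robot, y to its left, z up, the work surface at z = 0. Lengths are in m, angles in rad, forces in N, time in s.
With the tool pointing down it reaches from about 0.35 to 0.775 m from the base axis. Payload 7.3 kg.
Tool frame: the origin (TCP) lies at the very end of the fingers, on their centre line; the grasp point (between the pads) lies 19 mm behind it (robot.pinch_z is the distance from the TCP to the grasp point, in m); z points along the fingers, y is the line along which they close (so a half turn about z gives the same grasp; the last joint's range is limited). The gripper opens to 92 mm and grips with 3 to 60 N. Pads are 19 mm wide; open, the fingers measure 130 mm over their backs; the gripper's body (75 mm by 190 mm) begins 47 mm behind the grasp point.
Start: joints at [-1.487, 0.342, 1.524, -0, 1.275, -0.146], TCP at [0.12, -0.511, 0.204] pointing down, gripper open.
Joint ranges: [-2.53, 2.53], [-0.77, 2.02], [0.04, 2.7], [-1, 4.14], [0.28, 2.66], [-3.11, 3.11]. Speed limits (rad/s): [2.57, 2.57, 3.14, 3.14, 3.14, 3.14].

INTERFACE

Orientations are given as [roll, pitch, yaw] about the fixed x, y, z axes, in that order (R = Rz(yaw) Ry(pitch) Rx(roll)).
In Python, from cell import robot gives the robot as it stands.
- The arm moves only by the tool move_arm, never from a script. Its argument "motion" is a list of rows, each a list of 6 numbers: the shift along the tool's x, y, z in units of 0.1 m (1.0 is 0.1 m), then the turn, a rotation vector about the tool's x, y, z in units of pi rad (1.0 is pi rad). In form: [[dx, dy, dz, rx, ry, rz], ...]. A call has 1 to 12 rows; each row is the pose to reach, as a shift and turn from the pose commanded when the call began, along the tool's axes at that moment, turning the shorter way round; what a row does not reach only later rows make up. A row lasts 1/8 s, in which the tool goes at most 62.5 mm and 10.7 degrees, less where a joint would pass 70% of its speed; a pose out of reach is approached as far as the arm can. A call with a number of a shift or a turn outside -1 to 1 is refused whole. A call with a gripper value outside its range is refused whole. "fingers" is the opening, from -1 (shut) to 1 (fully open), set as the call begins (left out, the last holds). The fingers move at their own pace and stop on an object; "newtons" is the grip in N (left out, the last holds). Time passes only in rows, so rows that repeat a pose let the fingers close. It gives the time, the measured TCP pose, the force, the opening and the grip force at its end, in the units of the state.
- robot.observe(): the state, without advancing time (a new reading comes with each control period).
- robot.read_camera(name): name is "side" or "top"; returns a dict with "image" (420x560x3 uint8, red, green, blue), "range_z" (420x560 float32, m along the optical axis (not along the pixel's ray), 0 where there is no reading), "vfov" (degrees; the focal length in pixels is half the picture's height over the tangent of half this angle, whatever the lens; pixels are square), "cx", "cy" (the principal point, pixels), "extrinsics" (4x4, takes a point from camera to world coordinates). Camera axes: x right, y up, looking along -z (the intrinsics and any distortion apply to the point x, -y, -z); pixel columns grow to the right and rows downward; lengths in m; the calibration is good to about 2 mm. A picture is of the moment at which its call begins.
- robot.hand_in(): hands the job in; it is judged then, once.
The state is a dict: "time": time; "qpos": joint angles; "qvel": joint speeds; "joint_efforts": joint torques, N m; "tool_pos": TCP position; "tool_rot": TCP orientation; "contact_force": force on the tool from outside, world axes, zero at the start; "torque": the same for the moment, N m; "opening": finger opening in m; "grip_force": force on a finger pad.
Only numpy, scipy, OpenCV 4.12 (cv2) and the standard library are available. Lean on these libraries where they do the work, as an engineer would, in place of code of your own. Each camera call takes 0.05 s, during which the arm holds its last target. There are 200 camera calls.

TASK

Put the loose battery pack on charge in the empty bay of the two-bay charger: carry it level by its body, set it down on the bay's tray with its plain end towards the bay and let go, then take it by its pull bar and slide it in until it is fully home. The charger's lamp is dead, so feel whether its red toggle is up (on) or down (off) and flip it up only if it is down; if it is already on it must never be switched off, even for a moment. Do not drop the pack or dangle it by the bar, and leave the other pack and the things on the bench where they are.

Things in the scene. Friction and masses are not known exactly. Their poses are not given: they have to be found in the camera images.
- pack_mid (a point): Centre of the loose battery pack, half-way up: rigid box 140 long (x) x 60 wide (y) x 50 high (z), grey with an orange front end, 0.6 to 0.9 kg. Starts flat on the bench left or right of the charger (the meter on the other side). Its x runs from the orange end, with the pull bar, to the plain grey end, which goes in first; z up. It balances when gripped across its width at the middle.
- pack_handle (a point): Middle of the pack's pull bar: round steel, 8 mm thick, parallel to the pack's width (y), 42 mm in front of the orange face, 34 mm above the pack's underside, 112 mm from pack_mid along the pack's -x. Two legs, 44 mm apart inside, join it to the face, so a finger goes down between bar and face (38 mm gap). For sliding only: lifted by it, the pack swings down. Axes as pack_mid.
- other_mid (a point): Centre (half-way up) of the other, identical pack, fully home in the charger's left (+y) bay. Leave it alone.
- charger: Two-bay charger, fixed: grey metal box 274 wide (y) x 160 deep (x) x 78 high, open bays in its front, which faces the robot. Origin: on the bench, under the middle of the front face; x into the charger, y left, z up. In front of each bay the bay floor runs on as an open tray, 105 mm long, 82 wide, 10 mm above the bench. Between the bays, a black control panel with the toggle; no tray there.
- bay (a point): The empty bay, the charger's right one (-y): middle of its mouth, on its floor (10 mm above the bench), in the plane of the front face. Axes: x straight into the bay, y left, z up. Inside 70 wide and 58 high, walled and roofed, so fingers do not fit in beside or above a pack. A black stop ends it 135 mm in. The pack slides with 4 to 12 N, more if it is pressed down.
- bay_home (a point): Where pack_mid lies when the loose pack is fully home, its plain end against the stop: 65 mm inside the mouth, 25 mm above the bay's floor. The orange end then stands 5 mm, and the bar 47 mm, out of the front face. Axes as bay.
- toggle_pivot (a point): Pivot of the charger's power toggle, in the plane of the front face, mid-way between the bays, 44 mm above the bench. A red paddle 12 wide (y) x 6 thick sticks out 36 mm towards -x. It snaps between two stops, 0.5 rad above level (up = on) and 0.5 rad below (down = off). 4 to 6 N up or down near its end snaps it over; sideways it is rigid. Axes as bay. How it stands is not reported: feel it.
- toggle_up (a point): Fixed point 20 mm out from the front face and 11 mm above toggle_pivot: where the middle of the paddle is when it is up (on). If fingers brought down no lower than toggle_pivot's height and closed sideways here meet a 12 mm thick thing, it is on. The nearest pull bar is 66 mm to the side. Axes as bay.
- toggle_down (a point): Fixed point 20 mm out from the front face and 11 mm below toggle_pivot: where the middle of the paddle is when it is down (off). Axes as bay.
- meter: Bystander: yellow multimeter 180 x 86 x 50 high, lying on the other side of the charger from the loose pack (origin under its centre).
- driver: Bystander: red-handled screwdriver 190 long, lying at the right edge of the mat.
- load: Bystander: small fan-cooled load module, 100 x 42 x 35 high, at the left edge of the mat (origin under the fan).

How it is judged:
By the outcome, as a careful person would: the job done as asked, in the order asked, and still so for the second after the job is handed in, with the robot touching nothing.
It also fails if it takes over 70 s, if anything falls off the work surface, if the arm or the gripper's body presses on something with over 40 N, if the wrist force passes 120 N, or if a joint passes its speed limit or range.

## Working session

There is one attempt and no reset: what is moved stays moved. The work goes in short steps, Python scripts to look and compute and a tool call to move; the robot and the scene stay as the last step left them, time stands still between calls to the robot, and variables do not carry over. Pictures are saved under pics/ and viewed, at most 10 in all, crops included, and the job is handed in when it is done.

Besides the shell and the picture viewer there is one more tool, called after "Emit:" as name(argument=value, ...), one argument or row to a line, values as JSON. move_arm: Moves the arm, as the interface text tells. Shifts and turns lie within -1 to 1; 1 stands for 0.1 m of shift or pi rad of turn. Its arguments: {"type":"object","properties":{"motion":{"type":"array"},"fingers":{"type":"number"},"newtons":{"type":"number"}},"required":["motion"]}

```bash
mkdir -p pics; ls; cat > h.py <<'E'
import numpy as np,cv2
from cell import robot
def snap(n,f):
    c=robot.read_camera(n); cv2.imwrite('pics/'+f+'.png',c['image'][:,:,::-1]); np.savez('pics/'+f+'.npz',**{k:c[k] for k in c}); return c
def pts(c):
    h,w=c['range_z'].shape; f=h/2/np.tan(np.radians(float(c['vfov']))/2)
    v,u=np.mgrid[:h,:w]; z=c['range_z']
    p=np.stack([(u-c['cx'])/f*z,-(v-c['cy'])/f*z,-z],-1); E=np.array(c['extrinsics'])
    return p@E[:3,:3].T+E[:3,3]
E
python3 - <<'E'
from h import *
for n in('top','side'):
    c=snap(n,n+'0'); print({k:c[k] for k in c if k not in('image','range_z')})
print(robot.observe(), robot.pinch_z)
E
```

```text
pics
{'vfov': 46.675736174390224, 'cx': 277.8046598322899, 'cy': 206.21670995618493, 'extrinsics': array([[ 1.19918539e-02,  9.93022868e-01, -1.17310608e-01,
         3.66526179e-01],
       [-9.99919376e-01,  1.14190129e-02, -5.55402583e-03,
        -4.63237689e-04],
       [-4.17570331e-03,  1.17367753e-01,  9.93079742e-01,
         1.39449456e+00],
       [ 0.00000000e+00,  0.00000000e+00,  0.00000000e+00,
         1.00000000e+00]])}
{'vfov': 47.14377049413416, 'cx': 283.2489876562409, 'cy': 210.8709739333493, 'extrinsics': array([[-0.87130313,  0.35883694, -0.33476396,  0.08284089],
       [-0.49070404, -0.62821482,  0.60378447,  0.76718835],
       [ 0.00635649,  0.69034933,  0.72344827,  0.99931974],
       [ 0.        ,  0.        ,  0.        ,  1.        ]])}
{'time': 0.1, 'qpos': array([-1.48695263e+00,  3.42680251e-01,  1.52491286e+00,  1.62259403e-05,
        1.27540934e+00, -1.46012747e-01]), 'qvel': array([-0.00069125, -0.0034636 , -0.00235299,  0.00073582,  0.00062355,
        0.00091165]), 'joint_efforts': array([ 1.41722463e-03, -4.32007205e+01, -2.44691616e+01,  7.18729338e-02,
        5.26969868e-02, -5.77255628e-05]), 'tool_pos': array([ 0.11960193, -0.51079171,  0.20370338]), 'tool_rot': array([-3.14020012e+00, -2.20468750e-04,  2.29851560e-01]), 'contact_force': array([ 0.25016964, -0.47889528, -0.53574445]), 'torque': array([ 0.01247952, -0.01612493,  0.00223113]), 'grip_force': 0.0, 'opening': 0.09141722213187836} 0.0188
```

View pics/top0.png

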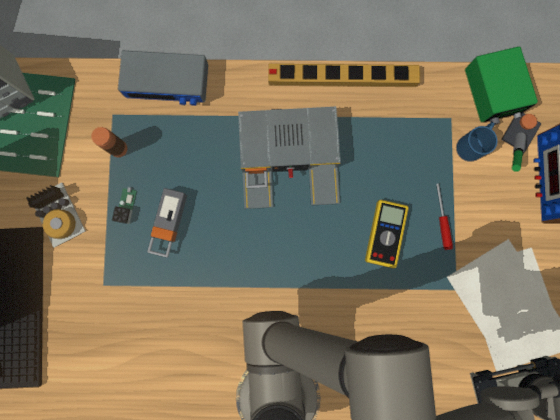

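View pics/side0.png

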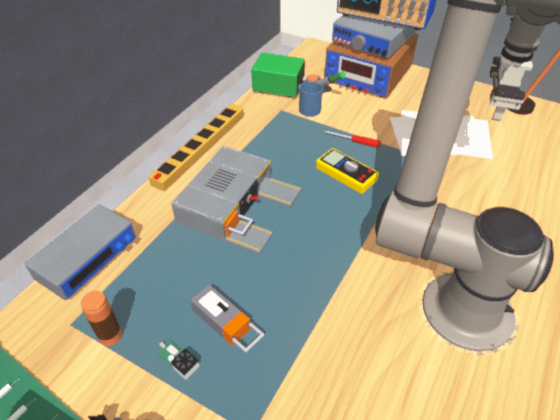

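The top view shows the loose pack at about (168,215), orange end and bar towards the robot. The charger is at (290,140), with the empty right bay's tray at (325,185), the red toggle at (290,172) and the meter on the right. Next I fit the geometry from depth.

```bash
python3 - <<'E'
from h import *
for n in('top0','side0'):
    c=np.load('pics/'+n+'.npz'); P=pts(c); im=c['image'].astype(int)
    x,y,z=P[...,0],P[...,1],P[...,2]
    print(n)
    for nm,m in (('bench',(abs(y)<.1)&(x>.35)&(x<.45)&(abs(z)<.03)),
      ('pack',(z>.042)&(z<.06)&(y>.2)&(y<.45)&(x>.35)&(x<.62)),
      ('chg',(z>.07)&(z<.09)&(y>-.2)&(y<.2)&(x>.5)&(x<.8)),
      ('trayR',(z>.005)&(z<.018)&(y>-.2)&(y<-.02)&(x>.42)&(x<.6)),
      ('trayL',(z>.005)&(z<.018)&(y<.2)&(y>.02)&(x>.42)&(x<.6)),
      ('meter',(z>.03)&(z<.06)&(y>-.45)&(y<-.15)&(x>.25)&(x<.6)),
      ('toggle',(im[...,0]>120)&(im[...,1]<70)&(abs(y)<.08)&(x>.45)&(x<.62)&(z>.015))):
        q=P[m]
        if len(q)<5: print(nm,len(q));continue
        r=cv2.minAreaRect((q[:,:2]*1000).astype(np.float32))
        print(nm,len(q),'z',np.median(q[:,2]).round(4),'med',np.median(q,0).round(3),'rect',np.round(r[0],1),np.round(r[1],1),round(r[2],2))
        if nm=='toggle':print(q.round(3)[::4])
c=np.load('pics/top0.npz')['image'][:,:,::-1]
a=cv2.resize(c[175:265,120:220],None,fx=4,fy=4,interpolation=2); b=cv2.resize(c[100:220,230:350],None,fx=4,fy=4,interpolation=2)
o=np.zeros((480,800,3),np.uint8);o[:360,:400]=a;o[:,400:]=b[:,40:440];cv2.imwrite('pics/crop0.png',o)
E
```

```text
top0
bench 2449 z 0.0007 med [ 0.4   -0.     0.001] rect [400.   0.] [200.   99.6] 89.87
pack 1094 z 0.0498 med [0.498 0.315 0.05 ] rect [479.4 320.6] [ 61.9 181.8] 76.7
chg 5632 z 0.0775 med [ 0.714 -0.019  0.077] rect [714.  -19.8] [167.4 274.3] 3.61
trayR 775 z 0.0088 med [ 0.561 -0.122  0.009] rect [ 510.  -111.1] [178.6 177.9] 0.53
trayL 835 z 0.0087 med [0.55  0.074 0.009] rect [510.4 109.9] [178.9 178.1] 0.73
meter 1909 z 0.0377 med [ 0.452 -0.297  0.038] rect [ 454.  -298.5] [ 86.6 179.8] 77.89
toggle 15 z 0.0609 med [ 0.612 -0.026  0.061] rect [612.3 -25.9] [12.3  5.7] 0.14
[[ 0.617 -0.023  0.062]
 [ 0.614 -0.026  0.064]
 [ 0.612 -0.029  0.06 ]
 [ 0.607 -0.023  0.058]]
side0
bench 2154 z 0.001 med [0.399 0.007 0.001] rect [400.   0.] [199.9  99.8] 89.97
pack 1447 z 0.0499 med [0.494 0.317 0.05 ] rect [485.6 317.8] [ 61.5 169. ] 77.19
chg 4014 z 0.078 med [ 0.71  -0.005  0.078] rect [712.9 -21.8] [169.5 280.6] 3.77
trayR 521 z 0.0098 med [ 0.563 -0.123  0.01 ] rect [ 510.1 -111.8] [179.  171.7] 0.4
trayL 722 z 0.0098 med [0.558 0.072 0.01 ] rect [510.1 109.7] [178.  178.6] 89.75
meter 1138 z 0.038 med [ 0.447 -0.29   0.038] rect [ 454.6 -299.2] [ 91.4 182.2] 78.14
toggle 15 z 0.0601 med [ 0.612 -0.023  0.06 ] rect [612.7 -25.3] [ 9.8 13.2] 81.2
[[ 0.612 -0.03   0.063]
 [ 0.607 -0.027  0.064]
 [ 0.607 -0.023  0.064]
 [ 0.614 -0.023  0.056]]
```

View pics/crop0.png

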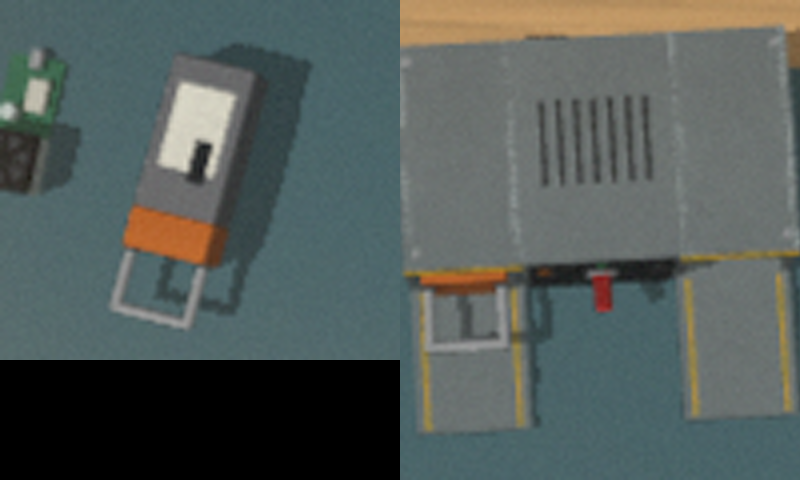

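The crop shows the pack's grey body with the bar at the lower left, both trays, and the toggle's red paddle. Depth puts the paddle at z of about 0.06, so it looks up; I'll confirm that by feel. Now I refine the fits.

```bash
python3 - <<'E'
from h import *
def big(m):
    m=cv2.morphologyEx(m.astype(np.uint8),cv2.MORPH_OPEN,np.ones((3,3)))
    n,l,s,_=cv2.connectedComponentsWithStats(m); return l==1+np.argmax(s[1:,4])
for n in('top0','side0'):
    c=np.load('pics/'+n+'.npz'); P=pts(c); im=c['image'].astype(int)
    x,y,z=P[...,0],P[...,1],P[...,2]; print(n)
    R={}
    for nm,m in (('pack',(z>.044)&(z<.056)&(y>.2)&(y<.45)&(x>.35)&(x<.62)),
      ('chg',(z>.071)&(z<.085)&(y>-.2)&(y<.2)&(x>.5)&(x<.8)),
      ('meter',(z>.03)&(z<.06)&(y>-.45)&(y<-.15)&(x>.25)&(x<.6))):
        q=P[big(m)][:,:2]; r=cv2.minAreaRect((q*1000).astype(np.float32)); R[nm]=(q,r)
        mo=q.mean(0); w,v=np.linalg.eigh(np.cov((q-mo).T)); a=np.degrees(np.arctan2(v[1,1],v[0,1]))
        print(nm,np.round(r[0],1),np.round(r[1],1),round(r[2],2),'mean',mo.round(4),'pca',a.round(2))
    q=R['chg'][0]
    # front edge: min x per y bin
    bs=np.arange(-.145,.105,.004); e=np.array([[b+.002,np.percentile(q[(q[:,1]>=b)&(q[:,1]<b+.004),0],[2,98])[0],np.percentile(q[(q[:,1]>=b)&(q[:,1]<b+.004),0],98)] for b in bs])
    for k in(1,2):
        f=np.polyfit(e[:,0],e[:,k],1); print('edge',k,f[1].round(4),np.degrees(np.arctan(-f[0])).round(2))
    th=np.radians(3.6); ex=np.array([np.cos(th),np.sin(th)]); ey=np.array([-ex[1],ex[0]])
    o=np.array([.633,-.0255]); u=(P[...,:2]-o)@ex; v=(P[...,:2]-o)@ey
    m=(z>.005)&(z<.016)&(u>-.1)&(u<-.02)
    yl=(im[...,0]>im[...,2]+45)&m&(abs(v)<.16)
    for s in(-1,1):
        k=m&(v*s>.03)&(v*s<.16)&(im[...,2]-im[...,0]<5)
        print('tray',s,'v range',np.percentile(v[k],[1,50,99]).round(4))
        yv=v[yl&(v*s>0)]; mid=s*.092
        A=yl&(v*s>0)&(v>mid);B=yl&(v*s>0)&(v<mid)
        for t in(A,B):
            if t.sum()>6: print('  line',t.sum(),np.median(v[t]).round(4),'slope',np.polyfit(u[t],v[t],1)[0].round(3))
    k=(im[...,0]>im[...,1]*1.6)&(im[...,0]>100)&(z>.03)&(abs(v)<.03)&(u<.0)&(u>-.06)
    print('toggle u v z',np.median(u[k]),np.median(v[k]),np.median(z[k]),u[k].min(),v[k].min(),v[k].max())
E
```

```text
top0
pack [499.5 315.5] [ 61.  139.3] 76.56 mean [0.4989 0.3158] pca 165.72
chg [715.7 -19.8] [164.  274.3] 3.78 mean [ 0.714  -0.0187] pca 93.27
meter [ 454.5 -298.8] [ 86.4 178.7] 77.66 mean [ 0.4536 -0.2978] pca 167.71
edge 1 0.6372 3.78
edge 2 0.7897 2.92
tray -1 v range [-0.1344 -0.0968 -0.0603]
  line 34 -0.0629 slope 0.003
  line 32 -0.1291 slope -0.005
tray 1 v range [0.0579 0.0799 0.1316]
  line 29 0.1289 slope 0.022
  line 29 0.0629 slope 0.005
toggle u v z -0.01500670498639191 0.0004120765694927286 0.05741509325570382 -0.027359738834763385 -0.005140448580157059 0.005556552834595193
side0
pack [498.9 314.7] [ 61.3 141.6] 77.18 mean [0.4959 0.3168] pca 166.97
chg [715.  -21.9] [165.5 280.8] 3.54 mean [ 0.7115 -0.0099] pca 93.09
meter [ 454.6 -299.3] [ 91.3 182.3] 78.1 mean [ 0.45   -0.2929] pca 168.7
edge 1 0.6352 3.8
edge 2 0.7889 2.64
tray -1 v range [-0.1358 -0.0697 -0.055 ]
  line 43 -0.0636 slope -0.009
  line 39 -0.1288 slope -0.003
tray 1 v range [0.0563 0.1231 0.1355]
  line 55 0.1283 slope -0.007
  line 43 0.0624 slope 0.001
toggle u v z -0.015050940226414669 0.0014968330025582918 0.05631773215719599 -0.0285340244037324 -0.009082642397444739 0.006677023847678104
```

Emit:
move_arm(
  motion=[
    [1,-1,0,0,0,0],
    [1,-1,0,0,0,0],
    [1,-1,0,0,0,0],
    [1,-1,0,0,0,0],
  ],
  fingers=1,
)

```text
time: 0.6
tool_pos: [0.1946, -0.391, 0.2046]
tool_rot: [3.141, 0.0, 0.232]
contact_force: [0.7, -0.9, -1.5]
opening: 0.0914
grip_force: 0.0
```

Emit:
move_arm(
  motion=[
    [1,-1,0,0,0,0],
    [1,-1,0,0,0,0],
    [1,-1,0,0,0,0],
    [1,-1,0,0,0,0],
  ],
)

```text
time: 1.1
tool_pos: [0.2691, -0.2717, 0.2044]
tool_rot: [3.141, 0.0, 0.231]
contact_force: [-1.7, -0.8, -0.3]
opening: 0.092
grip_force: 0.0
```

Emit:
move_arm(
  motion=[
    [1,-1,0,0,0,0],
    [1,-1,0,0,0,0],
    [1,-1,0,0,0,0],
    [1,-1,0,0,0,0],
  ],
)

```text
time: 1.6
tool_pos: [0.344, -0.1518, 0.2043]
tool_rot: [3.141, 0.0, 0.231]
contact_force: [-0.6, 0.4, -0.5]
opening: 0.0919
grip_force: 0.0
```

Emit:
move_arm(
  motion=[
    [1,-1,0,0,0,0],
    [1,-1,0,0,0,0],
    [1,-1,0,0,0,0],
    [1,-1,0,0,0,0],
  ],
)

```text
time: 2.1
tool_pos: [0.4185, -0.0319, 0.204]
tool_rot: [3.141, 0.001, 0.23]
contact_force: [0.3, -0.0, 0.5]
opening: 0.092
grip_force: 0.0
```

Emit:
move_arm(
  motion=[
    [0.52,-1,0,0,0,0],
    [0.52,-1,0,0,0,0],
    [0.52,-1,0,0,0,0],
  ],
)

```text
time: 2.48
tool_pos: [0.4464, 0.0786, 0.2041]
tool_rot: [3.141, 0.0, 0.231]
contact_force: [0.4, -1.0, -0.8]
opening: 0.0918
grip_force: 0.0
```

Emit:
move_arm(
  motion=[
    [0.52,-1,0,0,0,0],
    [0.52,-1,0,0,0,0],
    [0.52,-1,0,0,0,0],
  ],
)

```text
time: 2.85
tool_pos: [0.4747, 0.1874, 0.2039]
tool_rot: [3.141, 0.0, 0.231]
contact_force: [0.8, -1.0, 0.7]
opening: 0.092
grip_force: 0.0
```

Emit:
move_arm(
  motion=[
    [0.52,-1,0,0,0,0.146],
    [0.52,-1,0.3,0,0,0.146],
    [0.52,-1,0.5,0,0,0.146],
    [0.52,-1,0.5,0,0,0.146],
    [0.52,-1,0.5,0,0,0.146],
  ],
)

```text
time: 3.48
tool_pos: [0.5027, 0.295, 0.1553]
tool_rot: [-3.141, -0.001, -0.23]
contact_force: [0.9, 1.2, -0.3]
opening: 0.0917
grip_force: 0.0
```

```bash
cat >> h.py <<'E'
from scipy.spatial.transform import Rotation as Rn
OX=np.array([.636,-.0253]);TH=np.radians(3.65)
EX=np.array([np.cos(TH),np.sin(TH)]);EY=np.array([-EX[1],EX[0]])
def W(u,v): return OX+u*EX+v*EY
def go(xyz,yaw):
    s=robot.observe(); R=Rn.from_euler('xyz',s['tool_rot']); T=Rn.from_euler('xyz',[np.pi,0,yaw])
    d=R.inv().apply(np.array(xyz)-s['tool_pos'])*10; r=(R.inv()*T).as_rotvec()/np.pi
    print('pos',s['tool_pos'].round(4),'F',s['contact_force'].round(1),'t',s['time'],'row',d.round(3),r.round(4))
E
python3 - <<'E'
from h import *
go([.499,.315,.014],np.radians(-13.1))
s=snap('top','g1'); c=s['image'][:,:,::-1]
cv2.imwrite('pics/g1c.png',cv2.resize(c[170:270,100:240],None,fx=4,fy=4,interpolation=2))
E
```

```text
pos [0.5027 0.295  0.1553] F [ 0.9  1.2 -0.3] t 3.475 row [-0.083 -0.186  1.413] [-0.0001 -0.0004 -0.0003]
```

View pics/g1c.png

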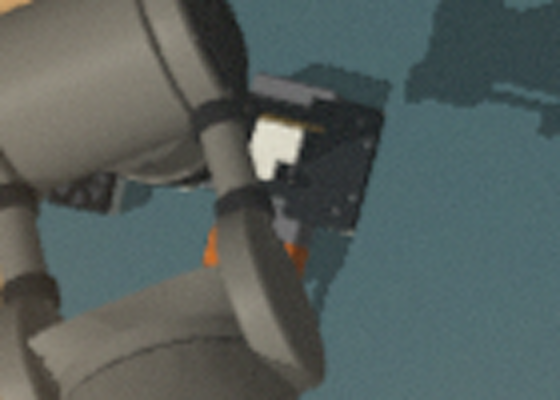

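The arm hides most of the pack, which is around (300,170) in the crop, below the gripper and roughly centred. I align it first, then go down.

Emit:
move_arm(
  motion=[
    [-0.08,-0.19,0.2,0,0,0],
    [-0.08,-0.19,0.5,0,0,0],
    [-0.08,-0.19,0.8,0,0,0],
    [-0.08,-0.19,0.8,0,0,0],
    [-0.08,-0.19,0.8,0,0,0],
  ],
)

```text
time: 4.15
tool_pos: [0.4986, 0.3179, 0.0752]
tool_rot: [-3.141, -0.001, -0.228]
contact_force: [-0.1, -0.1, 0.6]
opening: 0.092
grip_force: 0.0
```

```bash
python3 - <<'E'
from h import *
go([.499,.315,.014],np.radians(-13.1))
E
```

```text
pos [0.4986 0.3179 0.0752] F [-0.1 -0.1  0.6] t 4.15 row [0.01  0.028 0.612] [-0.0003 -0.0004  0.0001]
```

Emit:
move_arm(
  motion=[
    [0.01,0.03,0.2,0,0,0],
    [0.01,0.03,0.4,0,0,0],
    [0.01,0.03,0.5,0,0,0],
    [0.01,0.03,0.6,0,0,0],
    [0.01,0.03,0.61,0,0,0],
    [0.01,0.03,0.61,0,0,0],
  ],
)

```text
time: 4.9
tool_pos: [0.4987, 0.3144, 0.0138]
tool_rot: [-3.141, -0.001, -0.229]
contact_force: [0.4, 0.3, -0.3]
opening: 0.0918
grip_force: 0.0
```

Emit:
move_arm(
  motion=[
    [0,0,0,0,0,0],
    [0,0,0,0,0,0],
    [0,0,0,0,0,0],
    [0,0,0,0,0,0],
    [0,0,0,0,0,0],
    [0,0,0,0,0,0],
    [0,0,0,0,0,0],
    [0,0,0,0,0,0],
  ],
  fingers=-1,
  newtons=40,
)

```text
time: 5.9
tool_pos: [0.4985, 0.3143, 0.0134]
tool_rot: [-3.141, -0.0, -0.229]
contact_force: [-0.2, 1.1, 1.1]
opening: 0.0598
grip_force: 40.0
```

Emit:
move_arm(
  motion=[
    [0,0,-0.1,0,0,0],
    [0,0,-0.3,0,0,0],
    [0,0,-0.6,0,0,0],
    [0,0,-0.9,0,0,0],
    [0,0,-0.95,0,0,0],
    [0,0,-0.95,0,0,0],
    [0,0,-0.95,0,0,0],
  ],
)

```text
time: 6.78
tool_pos: [0.4973, 0.3136, 0.1065]
tool_rot: [3.139, 0.003, -0.229]
contact_force: [-0.3, -0.6, -6.8]
opening: 0.0596
grip_force: 40.0
```

```bash
python3 - <<'E'
from h import *
x,y=W(-.085,-.096); print(x,y)
go([x,y,.109],TH); s=robot.observe(); print(s['torque'],s['opening'],s['grip_force'])
E
```

```text
0.5572839160259188 -0.12651649136274876
pos [0.4973 0.3136 0.1065] F [-0.3 -0.6 -6.8] t 6.775 row [ 1.583  4.151 -0.02 ] [ 0.0006  0.001  -0.0931]
[-0.00158659 -0.02028823 -0.00160127] 0.059638418527372096 39.99823808670044
```

Emit:
move_arm(
  motion=[
    [0.05,0.13,0,0,0,0],
    [0.15,0.4,0,0,0,0],
    [0.27,0.7,0,0,0,0],
    [0.38,1,0,0,0,0],
  ],
)

```text
time: 7.28
tool_pos: [0.5125, 0.2062, 0.1077]
tool_rot: [3.141, 0.001, -0.229]
contact_force: [-0.3, 0.0, -6.1]
opening: 0.0599
grip_force: 40.0
```

Emit:
move_arm(
  motion=[
    [0.12,0.33,0,0,0,0],
    [0.25,0.67,0,0,0,0],
    [0.38,1,0,0,0,0],
  ],
)

```text
time: 7.65
tool_pos: [0.5266, 0.1001, 0.1078]
tool_rot: [3.141, 0.001, -0.229]
contact_force: [0.4, -0.9, -6.3]
opening: 0.0598
grip_force: 40.0
```

Emit:
move_arm(
  motion=[
    [0.12,0.33,0,0,0,0],
    [0.25,0.67,0,0,0,0],
    [0.38,1,0,0,0,0],
  ],
)

```text
time: 8.02
tool_pos: [0.5407, -0.0059, 0.1078]
tool_rot: [3.141, 0.001, -0.229]
contact_force: [0.4, 0.5, -6.8]
opening: 0.0599
grip_force: 40.0
```

Emit:
move_arm(
  motion=[
    [0.12,0.33,0,0,0,-0.03],
    [0.25,0.67,0,0,0,-0.06],
    [0.34,0.9,0,0,0,-0.085],
    [0.36,0.97,0,0,0,-0.093],
    [0.38,1,0,0,0,-0.093],
    [0.38,1,0,0,0,-0.093],
  ],
)

```text
time: 8.78
tool_pos: [0.5555, -0.1094, 0.1081]
tool_rot: [-3.141, 0.0, 0.063]
contact_force: [0.3, -0.0, -6.9]
opening: 0.0594
grip_force: 40.0
```

```bash
python3 - <<'E'
from h import *
x,y=W(-.085,-.096)
go([x,y,.049],TH); s=robot.observe(); print(s['torque'],s['opening'],s['tool_rot'])
E
```

```text
pos [ 0.5555 -0.1094  0.1081] F [ 0.3 -0.  -6.9] t 8.775 row [0.008 0.173 0.591] [-0.0001  0.0001 -0.0003]
[-0.00596864  0.03360929  0.01149471] 0.05944407309193353 [-3.14133669e+00  3.53892834e-04  6.29140629e-02]
```

Emit:
move_arm(
  motion=[
    [0.01,0.09,0.15,0,0,0],
    [0.01,0.17,0.35,0,0,0],
    [0.01,0.17,0.5,0,0,0],
    [0.01,0.17,0.58,0,0,0],
    [0.01,0.17,0.58,0,0,0],
    [0.01,0.17,0.58,0,0,0],
  ],
)

```text
time: 9.52
tool_pos: [0.5582, -0.1267, 0.0509]
tool_rot: [3.141, -0.001, 0.064]
contact_force: [0.0, -0.4, -6.0]
opening: 0.0596
grip_force: 40.0
```

```bash
python3 - <<'E'
from h import *
x,y=W(-.085,-.096)
go([x,y,.0235],TH)
a=snap('top','p1')['image'][:,:,::-1]; b=snap('side','p1s')['image'][:,:,::-1]
o=np.hstack([cv2.resize(a[130:250,265:365],None,fx=4,fy=4,interpolation=2),cv2.resize(b[135:255,215:315],None,fx=4,fy=4,interpolation=2)])
cv2.imwrite('pics/p1c.png',o)
E
```

```text
pos [ 0.5582 -0.1267  0.0509] F [ 0.  -0.4 -6. ] t 9.525 row [-0.01  -0.003  0.274] [ 0.0002 -0.0004 -0.    ]
```

View pics/p1c.png

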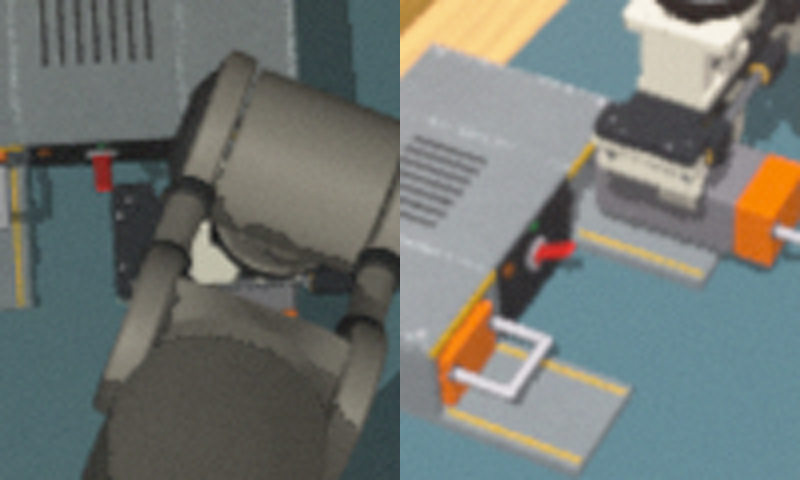

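The side view shows the pack level over the right tray, plain end facing the mouth, clear of the toggle at (550,250). Lowering it gently.

Emit:
move_arm(
  motion=[
    [-0.01,0,0.08,0,0,0],
    [-0.01,0,0.16,0,0,0],
    [-0.01,0,0.21,0,0,0],
    [-0.01,0,0.24,0,0,0],
    [-0.01,0,0.26,0,0,0],
    [-0.01,0,0.27,0,0,0],
    [-0.01,0,0.27,0,0,0],
  ],
)

```text
time: 10.5
tool_pos: [0.5568, -0.1269, 0.0235]
tool_rot: [3.141, -0.0, 0.063]
contact_force: [-0.7, -0.2, -6.4]
opening: 0.0594
grip_force: 40.0
```

Not yet touching; the force still carries the full weight.

Emit:
move_arm(
  motion=[
    [0,0,0.01,0,0,0],
    [0,0,0.015,0,0,0],
    [0,0,0.015,0,0,0],
  ],
)

```text
time: 10.88
tool_pos: [0.5569, -0.1269, 0.0234]
tool_rot: [3.141, -0.001, 0.063]
contact_force: [-4.1, 0.8, 5.6]
opening: 0.0598
grip_force: 40.0
```

Emit:
move_arm(
  motion=[
    [0,0,-0.01,0,0,0],
    [0,0,-0.01,0,0,0],
    [0,0,-0.01,0,0,0],
    [0,0,-0.01,0,0,0],
    [0,0,-0.01,0,0,0],
    [0,0,-0.01,0,0,0],
  ],
  fingers=1,
)

```text
time: 11.62
tool_pos: [0.5567, -0.1268, 0.0227]
tool_rot: [3.142, 0.0, 0.063]
contact_force: [0.6, -0.8, -0.2]
opening: 0.0913
grip_force: 0.0
```

Emit:
move_arm(
  motion=[
    [0,0,-0.2,0,0,0],
    [0,0,-0.5,0,0,0],
    [0,0,-0.9,0,0,0],
    [0,0,-1,0,0,0],
    [0,0,-1,0,0,0],
  ],
)

```text
time: 12.25
tool_pos: [0.5568, -0.1269, 0.1229]
tool_rot: [3.141, -0.001, 0.063]
contact_force: [0.4, 0.2, -0.4]
opening: 0.0919
grip_force: 0.0
```

Emit:
move_arm(
  motion=[
    [-0.3,0,0,0,0,-0.05],
    [-0.6,0,0,0,0,-0.1],
    [-0.9,0,0,0,0,-0.15],
    [-1,0,0,0,0,-0.2],
    [-1,0,0,0,0,-0.25],
    [-1,0,0,0,0,-0.3],
    [-1,0,0,0,0,-0.35],
    [-1,0,0,0,0,-0.4],
    [-1,0,0,0,0,-0.45],
    [-1,0,0,0,0,-0.5],
    [-1,0,0,0,0,-0.5],
    [-1,0,0,0,0,-0.5],
  ],
  fingers=-0.48,
)

```text
time: 13.75
tool_pos: [0.4564, -0.1329, 0.122]
tool_rot: [-3.14, -0.001, 1.631]
contact_force: [0.1, -0.8, -0.1]
opening: 0.0237
grip_force: 0.0
```

```bash
python3 - <<'E'
from h import *
x,y=W(-.197,-.096); go([x,y,.07],TH+np.pi/2); print(robot.observe()['tool_rot'],robot.observe()['opening'])
a=snap('top','b1'); b=snap('side','b1s')
for n,c in(('t',a),('s',b)):
    P=pts(c); u=(P[...,:2]-OX)@EX; v=(P[...,:2]-OX)@EY; z=P[...,2]; im=c['image'].astype(int)
    o=(im[...,0]>im[...,2]+90)&(im[...,0]>150)&(z>.02)&(z<.066)&(v<-.05)&(v>-.14)&(u<-.09)&(u>-.22)
    t=o&(z>.055)
    print(n,o.sum(),t.sum(), 'u',np.percentile(u[o],[2,98]),'v',np.percentile(v[o],[2,98]),'top v',np.percentile(v[t],[2,98]) if t.sum() else 0)
o=np.hstack([cv2.resize(a['image'][150:270,265:365],None,fx=4,fy=4,interpolation=2),cv2.resize(b['image'][115:235,265:365],None,fx=4,fy=4,interpolation=2)])
cv2.imwrite('pics/b1c.png',o[:,:,::-1])
E
```

```text
pos [ 0.4564 -0.1329  0.122 ] F [ 0.1 -0.8 -0.1] t 13.75 row [-0.001 -0.109  0.52 ] [-0.0005 -0.0002 -0.0011]
[-3.14014210e+00 -7.08622454e-04  1.63106557e+00] 0.02372155958948845Traceback (most recent call last):
  File "<stdin>", line 8, in <module>
    return _quantile_unchecked(
        a, q, axis, out, overwrite_input, method, keepdims, weights)
    return _ureduce(a,
                    func=_quantile_ureduce_func,
    ...<5 lines>...
                    overwrite_input=overwrite_input,
                    method=method)
    r = func(a, **kwargs)
    result = _quantile(arr,
                       quantiles=q,
    ...<2 lines>...
                       out=out,
                       weights=wgt)
    slices_having_nans = np.isnan(arr[-1, ...])
                                  ~~~^^^^^^^^^
IndexError: index -1 is out of bounds for axis 0 with size 0
```

```bash
python3 - <<'E'
from h import *
c=np.load('pics/b1s.npz')
P=pts(c); u=(P[...,:2]-OX)@EX; v=(P[...,:2]-OX)@EY; z=P[...,2]; im=c['image'].astype(int)
o=(im[...,0]>im[...,2]+80)&(im[...,0]>130)&(z>.015)&(z<.068)&(v<-.04)&(v>-.15)&(u<-.08)&(u>-.23)
t=o&(z>.052); print(o.sum(),t.sum())
if t.sum(): print('top u',np.percentile(u[t],[2,98]),'v',np.percentile(v[t],[2,98]))
# pack top (grey+orange)
t=(z>.054)&(z<.066)&(v<-.05)&(v>-.14)&(u<-.02)&(u>-.16); q=np.c_[u[t],v[t]]*1000
print(len(q),np.percentile(q,[1,50,99],axis=0))
cv2.imwrite('pics/b1c.png',cv2.resize(c['image'][110:250,230:370],None,fx=4,fy=4,interpolation=2)[:,:,::-1])
E
```

```text
304 178
top u [-0.1549862  -0.12548848] v [-0.12129004 -0.06553808]
723 [[-154.03894214 -125.68027188]
 [ -89.10842226  -92.1243683 ]
 [ -21.59273416  -64.20590899]]
```

View pics/b1c.png

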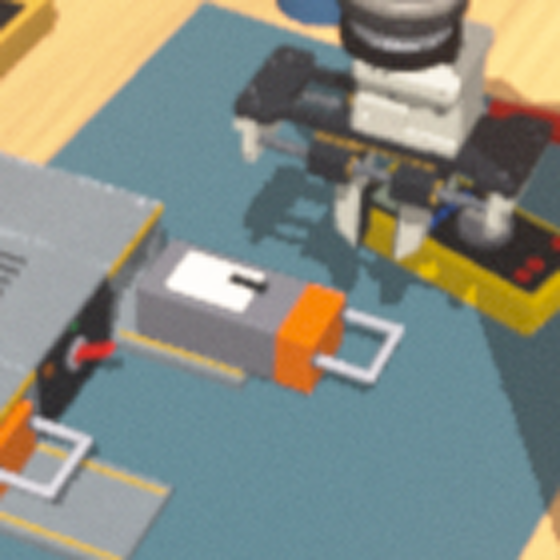

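The side crop shows the pack resting level on the right tray, orange face at (315,340), bar at (385,355), gripper above the bar. Depth gives the face at u=-0.155, so the bar is at -0.197 as planned. Going down over the bar.

Emit:
move_arm(
  motion=[
    [0,-0.11,0.1,0,0,0],
    [0,-0.11,0.3,0,0,0],
    [0,-0.11,0.5,0,0,0],
    [0,-0.11,0.5,0,0,0],
    [0,-0.11,0.5,0,0,0],
  ],
)

```text
time: 14.48
tool_pos: [0.4463, -0.134, 0.0734]
tool_rot: [3.141, 0.0, 1.634]
contact_force: [0.2, 0.1, 0.1]
opening: 0.024
grip_force: 0.0
```

```bash
python3 - <<'E'
from h import *
x,y=W(-.197,-.096); go([x,y,.028],TH+np.pi/2)
E
```

```text
pos [ 0.4463 -0.134   0.0734] F [0.2 0.1 0.1] t 14.475 row [ 0.005 -0.008  0.454] [ 0.0002  0.0001 -0.0003]
```

Emit:
move_arm(
  motion=[
    [0,-0.01,0.1,0,0,0],
    [0,-0.01,0.2,0,0,0],
    [0,-0.01,0.3,0,0,0],
    [0,-0.01,0.4,0,0,0],
    [0,-0.01,0.45,0,0,0],
    [0,-0.01,0.45,0,0,0],
  ],
)

```text
time: 15.22
tool_pos: [0.4447, -0.1338, 0.0274]
tool_rot: [-3.141, -0.0, 1.634]
contact_force: [-0.7, 0.7, 0.4]
opening: 0.0238
grip_force: 0.0
```

Emit:
move_arm(
  motion=[
    [0,0,0,0,0,0],
    [0,0,0,0,0,0],
    [0,0,0,0,0,0],
    [0,0,0,0,0,0],
    [0,0,0,0,0,0],
  ],
  fingers=-1,
  newtons=30,
)

```text
time: 15.85
tool_pos: [0.445, -0.1339, 0.0279]
tool_rot: [3.142, 0.0, 1.634]
contact_force: [0.7, 0.3, -0.7]
opening: 0.0005
grip_force: 0.0
```

```bash
python3 - <<'E'
from h import *
x,y=W(-.047,-.096); go([x,y,.028],TH+np.pi/2)
E
```

```text
pos [ 0.445  -0.1339  0.0279] F [ 0.7  0.3 -0.7] t 15.85 row [ 3.000e-03  1.506e+00 -1.000e-03] [ 0.      0.     -0.0001]
```

The fingers closed on nothing, so I look.

```bash
python3 - <<'E'
from h import *
c=snap('side','b2s')
P=pts(c); u=(P[...,:2]-OX)@EX; v=(P[...,:2]-OX)@EY; z=P[...,2]
t=(z>.054)&(z<.066)&(v<-.05)&(v>-.14)&(u<-.02)&(u>-.16); q=np.c_[u[t],v[t]]*1000
print(len(q),np.percentile(q,[1,50,99],axis=0))
cv2.imwrite('pics/b2c.png',cv2.resize(c['image'][140:240,260:360],None,fx=6,fy=6,interpolation=2)[:,:,::-1])
E
```

```text
722 [[-154.33138462 -125.08163606]
 [ -90.16857517  -91.28630427]
 [ -21.38468911  -64.03465744]]
```

View pics/b2c.png

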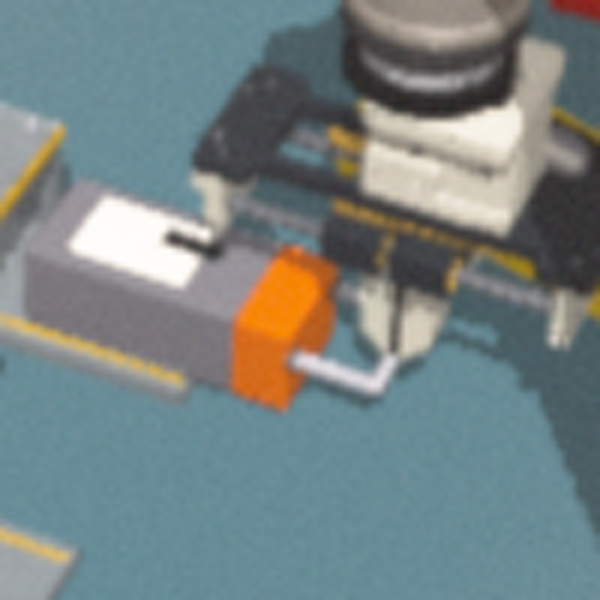

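```bash
python3 - <<'E'
from h import *
E_=None
c=np.load('pics/b2s.npz'); P=pts(c); u=(P[...,:2]-OX)@EX; v=(P[...,:2]-OX)@EY; z=P[...,2]
for r in range(184,206,2):
    print(r,[(k,int(u[r,k]*1000),int(v[r,k]*1000),int(z[r,k]*1000)) for k in range(318,338,3)])
c=np.load('pics/b1s.npz'); P=pts(c); u=(P[...,:2]-OX)@EX; v=(P[...,:2]-OX)@EY; z=P[...,2]; im=c['image'].astype(int)
m=(z>.03)&(z<.056)&(u<-.165)&(u>-.23)&(v<-.05)&(v>-.14)
q=np.c_[u[m],v[m],z[m]]*1000; print(len(q)); far=q[q[:,0]<-188]; print(np.percentile(q,[2,50,98],axis=0)); print(far.round(0).astype(int).tolist())
E
```

```text
184 [(318, -184, -58, 124), (321, -191, -60, 125), (324, -191, -84, 105), (327, -209, -56, 135), (330, -216, -60, 135), (333, -224, -59, 139), (336, -230, -66, 135)]
186 [(318, -142, -175, 0), (321, -182, -87, 91), (324, -192, -82, 100), (327, -208, -61, 124), (330, -218, -55, 133), (333, -225, -60, 131), (336, -231, -64, 131)]
188 [(318, -162, -120, 47), (321, -184, -83, 87), (324, -191, -87, 87), (327, -200, -87, 90), (330, -216, -62, 119), (333, -225, -61, 124), (336, -194, -191, 0)]
190 [(318, -150, -156, 2), (321, -183, -87, 76), (324, -193, -85, 82), (327, -201, -84, 86), (330, -210, -84, 90), (333, -216, -92, 86), (336, -197, -183, 0)]
192 [(318, -153, -148, 2), (321, -183, -87, 68), (324, -193, -86, 73), (327, -202, -84, 79), (330, -211, -84, 83), (333, -217, -91, 80), (336, -200, -174, 0)]
194 [(318, -155, -144, -1), (321, -184, -87, 61), (324, -193, -87, 64), (327, -202, -84, 71), (330, -211, -86, 74), (333, -215, -99, 63), (336, -204, -163, 3)]
196 [(318, -160, -132, 3), (321, -167, -137, 1), (324, -195, -83, 61), (327, -202, -88, 59), (330, -211, -87, 65), (333, -198, -15
[... 1065 characters left out ...]
, -119, 45], [-195, -108, 48], [-199, -106, 51], [-199, -114, 45], [-195, -101, 50], [-196, -106, 46], [-199, -107, 46], [-196, -98, 49], [-198, -103, 46], [-200, -106, 44], [-194, -96, 46], [-198, -95, 49], [-200, -97, 48], [-193, -91, 47], [-197, -89, 49], [-198, -93, 47], [-201, -95, 46], [-194, -88, 45], [-200, -82, 53], [-200, -89, 47], [-194, -81, 48], [-198, -78, 52], [-199, -86, 45], [-196, -76, 50], [-198, -80, 47], [-201, -81, 47], [-190, -68, 50], [-192, -71, 48], [-195, -72, 49], [-198, -70, 51], [-199, -76, 46], [-189, -66, 48], [-191, -67, 47], [-194, -66, 49], [-196, -70, 47], [-200, -67, 51], [-201, -74, 46], [-192, -65, 45], [-194, -68, 43], [-197, -67, 46], [-199, -69, 45]]
```

```bash
python3 - <<'E'
from h import *
def proj(c,p):
    E=np.array(c['extrinsics']); q=E[:3,:3].T@(np.array(p)-E[:3,3]); f=210/np.tan(np.radians(float(c['vfov']))/2)
    return (c['cx']+f*q[0]/-q[2], c['cy']+f*q[1]/q[2])
for n,p in(('b1s',[.4564,-.1329,.122]),('b2s',[.445,-.1339,.0279])):
    c=np.load('pics/'+n+'.npz'); P=pts(c); d=P-np.array(p); print(n,'tcp px',np.round(proj(c,p),1), 'tip+20mm px',np.round(proj(c,np.array(p)+[0,0,.02]),1))
    m=(np.hypot(d[...,0],d[...,1])<.04)&(P[...,2]>max(.05,0)); zz=P[...,2][m]; r,k=np.where(m)
    print(' lowest z',np.sort(zz)[:20].round(3)); i=np.argsort(zz)[:6]; print([(k[j],r[j]) for j in i])
E
```

```text
b1s tcp px [324.1 176.2] tip+20mm px [324.6 170.7]
 lowest z [0.05  0.05  0.05  0.05  0.05  0.05  0.051 0.051 0.051 0.051 0.051 0.051
 0.051 0.051 0.051 0.052 0.052 0.053 0.053 0.053]
[(np.int64(316), np.int64(201)), (np.int64(326), np.int64(195)), (np.int64(310), np.int64(198)), (np.int64(328), np.int64(193)), (np.int64(314), np.int64(189)), (np.int64(315), np.int64(188))]
b2s tcp px [325.6 201.9] tip+20mm px [326.1 196.9]
 lowest z [0.051 0.051 0.052 0.052 0.053 0.053 0.054 0.054 0.055 0.055 0.055 0.055
 0.057 0.057 0.058 0.059 0.059 0.06  0.06  0.06 ]
[(np.int64(326), np.int64(199)), (np.int64(321), np.int64(202)), (np.int64(319), np.int64(202)), (np.int64(325), np.int64(198)), (np.int64(322), np.int64(196)), (np.int64(327), np.int64(198))]
```

```bash
python3 - <<'E'
from h import *
c=np.load('pics/b1s.npz'); P=pts(c); u=(P[...,:2]-OX)@EX; v=(P[...,:2]-OX)@EY; z=P[...,2]
for r in range(160,178,1):
    print(r,[(k,int(u[r,k]*1000),int(v[r,k]*1000),int(z[r,k]*1000)) for k in range(312,338,2) if z[r,k]>.06])
print((np.array([.4564,-.1329])-OX)@EX,(np.array([.4564,-.1329])-OX)@EY)
cv2.imwrite('pics/fing.png',cv2.resize(c['image'][145:185,305:345],None,fx=14,fy=14,interpolation=2)[:,:,::-1])
E
```

```text
160 [(314, -157, -85, 176), (316, -163, -83, 180), (318, -169, -84, 181), (320, -174, -86, 181), (322, -174, -100, 171), (330, -201, -84, 193), (332, -215, -59, 218), (334, -220, -58, 220), (336, -225, -58, 222)]
161 [(314, -156, -88, 170), (316, -163, -84, 175), (318, -169, -83, 178), (320, -173, -87, 177), (322, -175, -98, 170), (330, -202, -83, 191), (332, -207, -84, 192), (334, -220, -61, 214), (336, -225, -61, 216)]
162 [(314, -157, -87, 168), (316, -163, -85, 171), (318, -168, -86, 173), (320, -174, -86, 175), (322, -174, -101, 163), (330, -202, -85, 186), (332, -205, -92, 182), (334, -212, -87, 188), (336, -217, -87, 190)]
163 [(314, -158, -85, 166), (316, -164, -82, 171), (318, -169, -85, 170), (320, -174, -86, 171), (322, -174, -102, 159), (330, -201, -88, 180), (332, -207, -85, 185), (334, -212, -86, 186), (336, -217, -89, 185)]
164 [(314, -158, -86, 162), (316, -164, -84, 166), (318, -168, -88, 164), (320, -173, -90, 165), (322, -175, -101, 157), (330, -203, -81, 183), (332, -207, -86, 180), (334, -214, -81, 187), (336, -216, -93, 178)]
165 [(314, -159, -84, 160), (316, -1
[... 528 characters left out ...]
63)]
168 [(316, -164, -86, 150), (318, -172, -81, 157), (320, -174, -89, 151), (330, -203, -86, 165), (332, -209, -83, 170), (334, -213, -87, 168), (336, -215, -99, 160)]
169 [(318, -170, -85, 150), (320, -174, -91, 147), (330, -204, -83, 164), (332, -209, -85, 165), (334, -213, -88, 164)]
170 [(318, -171, -84, 147), (330, -204, -83, 161), (332, -209, -86, 161), (334, -216, -81, 167)]
171 [(330, -204, -86, 155), (332, -209, -86, 157), (334, -216, -82, 163)]
172 [(320, -501, 826, 999), (328, -199, -85, 150), (330, -204, -87, 150), (332, -210, -85, 154)]
173 [(328, -198, -88, 144), (330, -204, -86, 148)]
174 []
175 [(324, -501, 826, 999)]
176 []
177 []
-0.18608566172454985 -0.09594814485197933
```

View pics/fing.png

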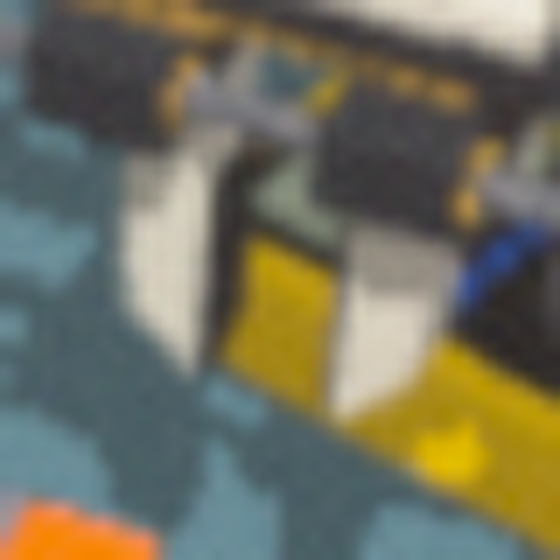

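By depth the fingertips sit about 21 mm higher than the reported TCP: 0.143 against 0.122, while u and v agree. The fingers therefore closed just above the bar (top at 0.048). I raise, reopen and go 21 mm deeper.

Emit:
move_arm(
  motion=[
    [0,0,-0.1,0,0,0],
    [0,0,-0.2,0,0,0],
    [0,0,-0.2,0,0,0],
    [0,0,-0.2,0,0,0],
    [0,0,-0.2,0,0,0],
  ],
  fingers=-0.48,
)

```text
time: 16.52
tool_pos: [0.4448, -0.1338, 0.0476]
tool_rot: [-3.141, -0.0, 1.634]
contact_force: [-0.7, 0.3, 0.4]
opening: 0.0237
grip_force: 0.0
```

Emit:
move_arm(
  motion=[
    [0.01,0,0.1,0,0,0],
    [0.01,0,0.2,0,0,0],
    [0.01,0,0.27,0,0,0],
    [0.01,0,0.33,0,0,0],
    [0.01,0,0.39,0,0,0],
    [0.01,0,0.4,0,0,0],
    [0.01,0,0.4,0,0,0],
  ],
)

```text
time: 17.4
tool_pos: [0.445, -0.133, 0.0078]
tool_rot: [3.141, 0.0, 1.634]
contact_force: [0.2, -0.1, -0.3]
opening: 0.0236
grip_force: 0.0
```

Emit:
move_arm(
  motion=[
    [0,0,0,0,0,0],
    [0,0,0,0,0,0],
    [0,0,0,0,0,0],
    [0,0,0,0,0,0],
    [0,0,0,0,0,0],
  ],
  fingers=-1,
  newtons=30,
)

```text
time: 18.02
tool_pos: [0.4455, -0.1331, 0.008]
tool_rot: [3.14, 0.001, 1.634]
contact_force: [2.7, 0.3, -0.6]
opening: 0.0069
grip_force: 30.0
```

```bash
python3 - <<'E'
from h import *
x,y=W(-.047,-.096); go([x,y,.0078],TH+np.pi/2)
E
```

```text
pos [ 0.4455 -0.1331  0.008 ] F [ 2.7  0.3 -0.6] t 18.025 row [-0.004  1.5    0.004] [ 0.0004  0.0002 -0.0002]
```

Emit:
move_arm(
  motion=[
    [0,0.05,0,0,0,0],
    [0,0.1,0,0,0,0],
    [0,0.15,0,0,0,0],
    [0,0.2,0,0,0,0],
    [0,0.25,0,0,0,0],
    [0,0.3,0,0,0,0],
    [0,0.35,0,0,0,0],
    [0,0.4,0,0,0,0],
  ],
)

```text
time: 19.02
tool_pos: [0.4822, -0.1298, 0.0077]
tool_rot: [-3.136, -0.002, 1.635]
contact_force: [-8.7, -0.2, 10.8]
opening: 0.007
grip_force: 30.0
```

```bash
python3 - <<'E'
from h import *
x,y=W(-.047,-.096); go([x,y,.0078],TH+np.pi/2);s=robot.observe(); print(s['torque'],s['tool_rot'])
E
```

```text
pos [ 0.4822 -0.1298  0.0077] F [-8.7 -0.2 10.8] t 19.025 row [-0.016  1.131 -0.008] [-0.0018 -0.0006  0.    ]
[-0.1027679   1.39759048 -0.01591637] [-3.13578576e+00 -1.73978025e-03  1.63458803e+00]
```

Emit:
move_arm(
  motion=[
    [0,0.06,-0.01,0,0,0],
    [0,0.12,-0.01,0,0,0],
    [0,0.18,-0.01,0,0,0],
    [0,0.25,-0.01,0,0,0],
    [0,0.32,-0.01,0,0,0],
    [0,0.4,-0.01,0,0,0],
  ],
)

```text
time: 19.77
tool_pos: [0.5252, -0.1278, 0.0087]
tool_rot: [-3.141, -0.0, 1.634]
contact_force: [-2.0, 0.3, -2.7]
opening: 0.0066
grip_force: 30.0
```

```bash
python3 - <<'E'
from h import *
x,y=W(-.047,-.096); go([x,y,.0078],TH+np.pi/2);s=robot.observe(); print(s['torque'],s['tool_rot'])
E
```

```text
pos [ 0.5252 -0.1278  0.0087] F [-2.   0.3 -2.7] t 19.775 row [-0.008  0.701  0.009] [-0.0001 -0.     -0.0001]
[-0.04493033  0.30774542 -0.00393052] [-3.14138808e+00 -1.73214978e-05  1.63410813e+00]
```

Emit:
move_arm(
  motion=[
    [0,0.08,0,0,0,0],
    [0,0.16,0,0,0,0],
    [0,0.24,0,0,0,0],
    [0,0.32,0,0,0,0],
    [0,0.4,0,0,0,0],
    [0,0.48,0,0,0,0],
    [0,0.56,0,0,0,0],
    [0,0.6,0,0,0,0],
    [0,0.62,0,0,0,0],
  ],
)

```text
time: 20.9
tool_pos: [0.5867, -0.1239, 0.0087]
tool_rot: [-3.141, 0.0, 1.634]
contact_force: [-2.7, -0.1, -1.9]
opening: 0.0067
grip_force: 30.0
```

Emit:
move_arm(
  motion=[
    [0,0.02,0,0,0,0],
    [0,0.04,0,0,0,0],
    [0,0.06,0,0,0,0],
    [0,0.08,0,0,0,0],
  ],
)

```text
time: 21.4
tool_pos: [0.5947, -0.1234, 0.0088]
tool_rot: [-3.142, 0.0, 1.634]
contact_force: [-1.7, 0.0, -3.2]
opening: 0.0069
grip_force: 30.0
```

```bash
python3 - <<'E'
from h import *
x,y=W(-.047,-.096); go([x,y,.0078],TH+np.pi/2);s=robot.observe(); print(s['torque'],s['tool_rot'],s['opening'])
E
```

```text
pos [ 0.5947 -0.1234  0.0088] F [-1.7  0.  -3.2] t 21.4 row [-0.007  0.005  0.01 ] [-0.      0.     -0.0001]
[-0.10727009  0.32321413  0.00437598] [-3.14156703e+00  8.47847968e-05  1.63406227e+00] 0.006913885423999314
```

Emit:
move_arm(
  motion=[
    [0,0.01,0,0,0,0],
    [0,0.02,0,0,0,0],
    [0,0.02,0,0,0,0],
  ],
)

```text
time: 21.78
tool_pos: [0.5968, -0.1233, 0.0088]
tool_rot: [3.141, 0.0, 1.634]
contact_force: [-2.2, 0.5, -2.6]
opening: 0.0064
grip_force: 30.0
```

Emit:
move_arm(
  motion=[
    [0,0.01,0,0,0,0],
    [0,0.02,0,0,0,0],
    [0,0.02,0,0,0,0],
  ],
)

```text
time: 22.15
tool_pos: [0.5969, -0.1231, 0.0082]
tool_rot: [-3.138, -0.001, 1.634]
contact_force: [-6.9, -0.8, -1.9]
opening: 0.0071
grip_force: 30.0
```

Resistance is starting; pressing a little more.

Emit:
move_arm(
  motion=[
    [0,0.01,0,0,0,0],
    [0,0.02,0,0,0,0],
    [0,0.02,0,0,0,0],
  ],
)

```text
time: 22.52
tool_pos: [0.5967, -0.1231, 0.0081]
tool_rot: [-3.133, -0.001, 1.634]
contact_force: [-12.9, -2.3, 3.2]
opening: 0.0067
grip_force: 30.0
```

Emit:
move_arm(
  motion=[
    [0,0.01,0,0,0,0],
    [0,0.01,0,0,0,0],
    [0,0.01,0,0,0,0],
  ],
)

```text
time: 22.9
tool_pos: [0.5967, -0.123, 0.0081]
tool_rot: [-3.131, -0.002, 1.634]
contact_force: [-17.7, -2.2, 4.4]
opening: 0.0066
grip_force: 30.0
```

Home against the stop. Relaxing and releasing.

Emit:
move_arm(
  motion=[
    [0,-0.04,0,0,0,0],
    [0,-0.04,0,0,0,0],
  ],
)

```text
time: 23.15
tool_pos: [0.597, -0.1233, 0.0087]
tool_rot: [-3.14, -0.0, 1.634]
contact_force: [-5.4, -0.2, -3.4]
opening: 0.0068
grip_force: 30.0
```

Emit:
move_arm(
  motion=[
    [0,0,0,0,0,0],
    [0,0,0,0,0,0],
    [0,0,0,0,0,0],
    [0,0,0,0,0,0],
  ],
  fingers=-0.48,
)

```text
time: 23.65
tool_pos: [0.598, -0.1232, 0.0091]
tool_rot: [3.141, 0.0, 1.634]
contact_force: [-0.0, 0.1, -0.3]
opening: 0.0234
grip_force: 0.0
```

Emit:
move_arm(
  motion=[
    [0,0,-0.1,0,0,0],
    [0,0,-0.3,0,0,0],
    [0,0,-0.6,0,0,0],
    [0,0,-1,0,0,0],
    [0,0,-1,0,0,0],
  ],
)

```text
time: 24.28
tool_pos: [0.5999, -0.1239, 0.1132]
tool_rot: [3.134, 0.003, 1.634]
contact_force: [0.7, -0.5, -0.1]
opening: 0.0236
grip_force: 0.0
```

```bash
python3 - <<'E'
from h import *
c=snap('side','h1'); P=pts(c); u=(P[...,:2]-OX)@EX; v=(P[...,:2]-OX)@EY; z=P[...,2]; im=c['image'].astype(int)
red=(im[...,0]>im[...,1]*2)&(im[...,0]>110)&(abs(v)<.03)&(u<0)&(u>-.06)&(z>.01)
print('red',red.sum(),np.median(np.c_[u,v,z][0:1] if 0 else np.c_[u[red],v[red],z[red]],0))
o=(im[...,0]>im[...,2]+80)&(im[...,0]>150)&(im[...,1]>60)&(z>.015)&(z<.066)&(abs(v)>.05)&(abs(v)<.14)&(u<.01)&(u>-.04)
for s in(-1,1):
    k=o&(v*s>0); print(s,k.sum(),np.percentile(u[k],[5,50,95]) if k.sum() else 0)
b=(z>.036)&(z<.054)&(u<-.03)&(u>-.07)
for s in(-1,1):
    k=b&(v*s>.06)&(v*s<.13); print('bar',s,k.sum(),np.percentile(u[k],[5,50]) if k.sum() else 0)
x,y=W(-.020,0); go([x,y,.104],TH)
cv2.imwrite('pics/h1c.png',cv2.resize(c['image'][130:270,170:310],None,fx=4,fy=4,interpolation=2)[:,:,::-1])
E
```

```text
red 34 [-0.01723269  0.00139701  0.05559776]
-1 146 [-0.00568825 -0.00324454  0.00311181]
1 195 [-0.0073076  -0.00500357  0.00219195]
bar -1 64 [-0.05079734 -0.04546098]
bar 1 86 [-0.05200167 -0.0466864 ]
pos [ 0.5986 -0.1236  0.111 ] F [-0.5  0.1 -0. ] t 24.325 row [0.957 0.235 0.069] [ 0.0014 -0.0006  0.4999]
```

View pics/h1c.png

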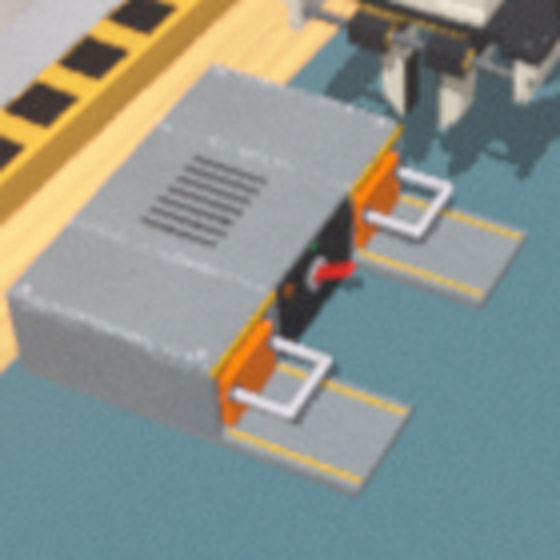

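Both packs stand equally far out: orange faces near (380,200) and (245,375). The paddle at (330,270) looks up. Next I feel it: turn the tool, centre over toggle_up with a 40 mm opening, and keep the fingertips no lower than the pivot height.

Emit:
move_arm(
  motion=[
    [0,0,-0.1,0,0,0.05],
    [0.2,0.1,-0.1,0,0,0.1],
    [0.4,0.2,-0.1,0,0,0.15],
    [0.6,0.22,-0.1,0,0,0.2],
    [0.8,0.22,-0.1,0,0,0.25],
    [0.96,0.22,-0.1,0,0,0.3],
    [0.96,0.22,-0.1,0,0,0.35],
    [0.96,0.22,-0.1,0,0,0.4],
    [0.96,0.22,-0.1,0,0,0.45],
    [0.96,0.22,-0.1,0,0,0.5],
    [0.96,0.22,-0.1,0,0,0.5],
    [0.96,0.22,-0.1,0,0,0.5],
  ],
  fingers=-0.13,
)

```text
time: 25.82
tool_pos: [0.6131, -0.026, 0.1183]
tool_rot: [-3.141, 0.001, 0.066]
contact_force: [-0.6, 0.6, -0.4]
opening: 0.04
grip_force: 0.0
```

```bash
python3 - <<'E'
from h import *
x,y=W(-.021,.0005); go([x,y,.045],TH)
c=snap('side','t1'); P=pts(c); u=(P[...,:2]-OX)@EX; v=(P[...,:2]-OX)@EY; z=P[...,2]; im=c['image'].astype(int)
m=(im.min(2)>140)&(z>.1)&(z<.2)&(abs(v)<.06)&(u<.02)&(u>-.06)
q=np.c_[u[m],v[m],z[m]]
for s in(-1,1):
    k=q[q[:,1]*s>0]; print(s,len(k),np.percentile(k,[1,50,99],axis=0).round(4).tolist() if len(k) else 0)
E
```

```text
pos [ 0.6131 -0.026   0.1183] F [-0.6  0.6 -0.4] t 25.825 row [0.02  0.003 0.733] [-0.      0.0003  0.0008]
-1 4 [[-0.0349, -0.0336, 0.1743], [-0.0343, -0.0295, 0.1765], [-0.0336, -0.0254, 0.1786]]
1 7 [[-0.0369, 0.0314, 0.1559], [-0.0347, 0.0345, 0.1671], [-0.0335, 0.0401, 0.1784]]
```

Emit:
move_arm(
  motion=[
    [0.02,0,0.2,0,0,0],
    [0.02,0,0.4,0,0,0],
    [0.02,0,0.6,0,0,0],
    [0.02,0,0.73,0,0,0],
    [0.02,0,0.73,0,0,0],
    [0.02,0,0.73,0,0,0],
  ],
)

```text
time: 26.62
tool_pos: [0.616, -0.026, 0.0465]
tool_rot: [3.141, -0.001, 0.064]
contact_force: [-0.5, -1.2, -0.9]
opening: 0.04
grip_force: 0.0
```

```bash
python3 - <<'E'
from h import *
x,y=W(-.021,.0005); go([x,y,.026],TH)
c=snap('side','t2'); P=pts(c); u=(P[...,:2]-OX)@EX; v=(P[...,:2]-OX)@EY; z=P[...,2]; im=c['image'].astype(int)
m=(im.min(2)>120)&(z>.05)&(z<.12)&(abs(v)<.05)&(u<.01)&(u>-.06)
q=np.c_[u[m],v[m],z[m]]*1000; print(len(q)); print(q[np.argsort(q[:,2])][:14].round().astype(int).tolist())
cv2.imwrite('pics/t2c.png',cv2.resize(c['image'][150:230,215:295],None,fx=7,fy=7,interpolation=2)[:,:,::-1])
E
```

```text
pos [ 0.616  -0.026   0.0465] F [-0.5 -1.2 -0.9] t 26.625 row [-0.01   0.001  0.205] [ 0.0001 -0.0004 -0.    ]
35
[[-1, 24, 61], [-1, 29, 66], [0, 36, 75], [4, 40, 77], [5, 50, 78], [-31, -33, 78], [-32, 28, 78], [-30, 30, 79], [1, 41, 79], [2, 50, 79], [7, 40, 79], [5, 45, 81], [-33, 28, 83], [-32, -32, 84]]
```

View pics/t2c.png

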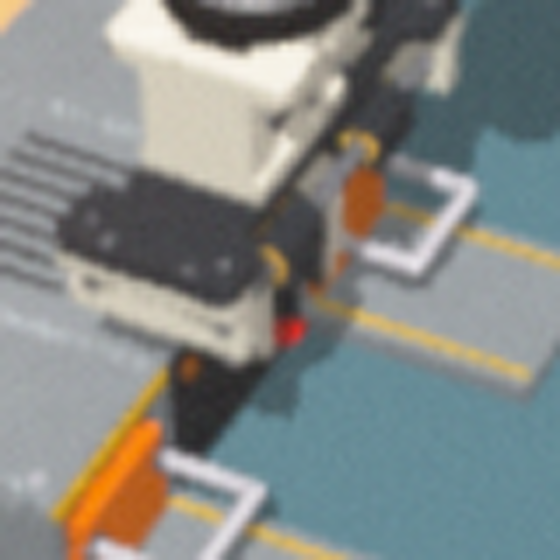

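The crop shows the red paddle tip at (290,332) between the two fingers, still visible and untouched. I go down the last 19 mm and close lightly.

Emit:
move_arm(
  motion=[
    [-0.01,0,0.04,0,0,0],
    [-0.01,0,0.08,0,0,0],
    [-0.01,0,0.12,0,0,0],
    [-0.01,0,0.16,0,0,0],
    [-0.01,0,0.19,0,0,0],
    [-0.01,0,0.19,0,0,0],
  ],
)

```text
time: 27.42
tool_pos: [0.6143, -0.026, 0.0265]
tool_rot: [-3.142, 0.001, 0.063]
contact_force: [-0.7, 0.1, 0.2]
opening: 0.0401
grip_force: 0.0
```

Emit:
move_arm(
  motion=[
    [0,0,0,0,0,0],
    [0,0,0,0,0,0],
    [0,0,0,0,0,0],
    [0,0,0,0,0,0],
    [0,0,0,0,0,0],
    [0,0,0,0,0,0],
  ],
  fingers=-1,
  newtons=4,
)

```text
time: 28.18
tool_pos: [0.6147, -0.0278, 0.027]
tool_rot: [3.139, -0.0, 0.063]
contact_force: [0.5, -5.6, 0.1]
opening: 0.0119
grip_force: 4.0
```

The fingers met a 12 mm thing, so the toggle is up (on) and stays as it is. I open and retreat.

Emit:
move_arm(
  motion=[
    [0,0,0,0,0,0],
    [0,0,0,0,0,0],
    [0,0,0,0,0,0],
    [0,0,0,0,0,0],
    [0,0,0,0,0,0],
  ],
  fingers=-0.13,
)

```text
time: 28.8
tool_pos: [0.6145, -0.0258, 0.0268]
tool_rot: [3.142, 0.0, 0.063]
contact_force: [0.7, 0.0, 1.1]
opening: 0.0396
grip_force: 0.0
```

Emit:
move_arm(
  motion=[
    [0,0,-0.15,0,0,0],
    [0,0,-0.4,0,0,0],
    [0,0,-0.7,0,0,0],
    [0,0,-1,0,0,0],
    [0,0,-1,0,0,0],
  ],
)

```text
time: 29.42
tool_pos: [0.6163, -0.0262, 0.1305]
tool_rot: [3.14, -0.007, 0.063]
contact_force: [-0.3, 0.5, 0.3]
opening: 0.0395
grip_force: 0.0
```

Emit:
move_arm(
  motion=[
    [-0.4,0,-0.2,0,0,0],
    [-0.8,0,-0.4,0,0,0],
    [-1,0,-0.5,0,0,0],
    [-1,0,-0.5,0,0,0],
    [-1,0,-0.5,0,0,0],
  ],
)

```text
time: 30.05
tool_pos: [0.5151, -0.0323, 0.1762]
tool_rot: [-3.142, 0.0, 0.063]
contact_force: [-0.2, -0.2, -0.7]
opening: 0.0398
grip_force: 0.0
```

```bash
python3 - <<'E'
from h import *
c=snap('side','f1'); P=pts(c); u=(P[...,:2]-OX)@EX; v=(P[...,:2]-OX)@EY; z=P[...,2]; im=c['image'].astype(int)
red=(im[...,0]>im[...,1]*2)&(im[...,0]>110)&(abs(v)<.03)&(u<0)&(u>-.06)&(z>.01)
print('red',red.sum(),np.median(np.c_[u[red],v[red],z[red]],0) if red.sum() else 0)
b=(z>.036)&(z<.054)&(u<-.03)&(u>-.07)
for s in(-1,1):
    k=b&(v*s>.06)&(v*s<.13); print('bar',s,k.sum(),np.percentile(u[k],[5,50]) if k.sum() else 0)
print(robot.observe()['contact_force'],robot.observe()['tool_pos'])
E
```

```text
red 32 [-0.01873762  0.00180641  0.05695644]
bar -1 67 [-0.05066119 -0.04596626]
bar 1 88 [-0.05202747 -0.04740068]
[ 0.13383215 -0.88495913 -0.37235801] [ 0.51510624 -0.03224111  0.17606965]
```

Pack home, toggle still up, arm clear.

```bash
python3 -c "
from cell import robot
print(robot.hand_in())"
```

```text
the job is handed in; nothing more can be done
None
```

The pack is pushed fully home in the right bay, and the toggle felt up (on), so I left it alone; the job is handed in at about 30 s with the arm clear, though no verdict came back.

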